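Empty the bead shaker into its catch pan

ROBOT

A 6-joint arm with a two-finger parallel gripper is mounted at the origin on the work surface; the furniture and walls round the work are solid. World frame = base frame: x ahead of the robot, y to its left, z up, the work surface at z = 0. Lengths are in m, angles in degrees, forces in N, time in s.
With the tool pointing down it reaches from about 0.25 to 0.775 m from the base axis. Payload 8.9 kg.
Tool frame: the origin (TCP) lies at the very end of the fingers, on their centre line; the grasp point (between the pads) lies 19 mm behind it; z points along the fingers, y is the line along which they close (so a half turn about z gives the same grasp; the last joint's range is limited). The gripper opens to 85 mm and grips with 20 to 120 N. Pads are 22 mm wide; open, the fingers measure 114 mm over their backs; the gripper's body (76 mm by 85 mm) begins 54 mm behind the grasp point. The pads swing forward as they close: fully open they stand 13 mm farther back than shut.
Start: joints at [-74.273, 16.656, -8.789, 64.555, 0, 82.019], TCP at [0.211, -0.481, 0.231] pointing down, gripper open.
Joint ranges: [-144.48, 144.48], [-52.06, 99.96], [-74.48, 78.29], [-112.23, 115.85], [-86.99, 84.42], [-180, 180]. Speed limits (degrees/s): [127.2, 127.2, 159.86, 180, 180, 180].

INTERFACE

Orientations are given as [roll, pitch, yaw] about the fixed x, y, z axes, in that order (R = Rz(yaw) Ry(pitch) Rx(roll)).
In Python, from cell import ctrl, hand, ik, sensors, optics, models gives the robot as it stands. Calls block until the motion is done:
- ctrl.move_ptp(position, orientation): joint-space move of the TCP to a pose.
- ctrl.servo_line(position, rot=None, rate=0.15): straight line of the TCP; rot=None keeps the orientation; rate is the mean speed in m/s.
- ctrl.set_joints(angles): joint-space move.
- hand.move_gripper(opening, f_grip=None): opening from 0.0 (shut) to 1.0 (fully open); f_grip is the grip in N (None keeps the last); returns when the fingers have stopped.
- ctrl.pause(seconds).
- ik(position, orientation): joint angles nearest the present ones, or None.
- sensors.get_obs(): the state.
- optics.get_image(name): name is "scene" or "top" or "wrist"; returns (picture, depth): 480x640x3 uint8, red, green, blue; 480x640 float32, m along the optical axis (not along the pixel's ray), 0 where there is no reading.
- optics.camera_model(name): a dict with "K" (3x3 intrinsics, pixels), "k1" (the pictures are not rectified: a ray, as slopes to the right and down, at radius r is drawn at 1 + k1 r^2 times it, then the intrinsics apply), "rvec" (rotation vector, rad) and "tvec" (3), from world to camera coordinates, as OpenCV has them; the wrist camera has in their place "mount" (4x4, takes a point from camera to tool coordinates, whose origin is the TCP and whose axes are the flange's). Camera axes: x right, y down, z forward; pixel columns grow to the right and rows downward; lengths in m; the calibration is good to about 2 mm. A picture is of the moment at which its call begins: read the wrist's pose just before it. camera_model takes no time and is no camera call.
A pose or a line that the arm cannot do raises ctrl.Unreachable and nothing moves.
- ctrl.sign_off(): hands the job in; it is judged then, once.
Trained networks look in the newest picture that a camera, given by its name, has taken for a name from the list of things; names that differ only in an ending like _2 or _b are one class to them, and where a whole thing is asked for, a point or a joint stands for the part that bears it (a point fixed in the world has none). Each returns a list of dicts, best first, with "confidence" (0 to 1); they miss things now and then, are a little off and sometimes report something else, mostly with a low value. They report only what shows in the picture. A call takes as long as a camera call.
- models.outline_of(camera, thing): "mask" (480x640 bool, what is visible of it).
- models.spot_point(camera, thing): "centre" ([x, y, z] in m, in world coordinates, good to about 4 mm: a listed point, or the origin of a listed thing).
The state is a dict: "t": time; "q": joint angles; "qd": joint speeds; "joint_efforts": joint torques, N m; "tcp_pos": TCP position; "eef_rot": TCP orientation; "wrist_force": force on the tool from outside, world axes, zero at the start; "torque": the same for the moment, N m; "opening": opening from 0.0 (shut) to 1.0 (fully open); "finger_force": force on a finger pad.
Only numpy, scipy, OpenCV 4.12 (cv2) and the standard library are available. Lean on these libraries where they do the work, as an engineer would, in place of code of your own. Each camera call takes 0.05 s, during which the arm holds its last target. There are 200 camera calls.

TASK

Small wooden cord beads are left in the shaker that hangs in the pouring stand. Twist its perforated cap anticlockwise, lift it off and stand it on the bare table with its holes up; then swing the shaker right over with its crank so that all four beads fall into the pan, and leave it tipped over. Leave the cup, the stopper, the label stack and the glue bottle where they are.

Things in the scene. Friction and masses are not known exactly. Their poses are not given: they have to be found in the camera images.
- stand: Fixed bench stand: dark steel base plate 250x124x6 mm and two posts (24x8 mm, 120 mm high, 38 mm left and right of the origin) that carry the shaker. Origin: on the table, below the middle of the shaker; -x is the front with the open catch pan, +y its left, z up. The crank is on its right (-y) side.
- bare_spot (a point): A spot on the bare table to the left of the stand, 140 mm from the stand's origin along its +y and 15 mm along its +x; axes as the stand's. The table is clear 70 mm to either side of it along y and 60 mm before and behind: a good place for the cap.
- pan (a point): Middle of the floor of the aluminium catch pan that is fixed on the stand, axes as the stand's, 103 mm before the stand's origin and 6 mm above the table. Inside it measures 174 mm (x) by 116 mm (y); its walls are 40 mm high.
- shaker (a joint): Tilt of the shaker, rad: 0 upright (a stop; it cannot lean back), growing as it tips forward over the pan, 2.05 at the other stop. The beads roll out beyond about 1.6. It is stiff (about 3 N at the crank pin) and stays where it is left.
- trunnion (a point): Middle of the shaker on its tilting axis, 112 mm above the stand's origin; the axis runs along the stand's y. The shaker is a clear round tube, 40 mm outside, 34 mm inside, its floor 50 mm below this point and its rim 45 mm above it when upright.
- crank_pin (a point): Middle of the crank pin, a steel bar 12 mm thick, 60 mm long, along the stand's y, 98 mm right of the trunnion point. An arm 28 mm inward of it joins it to the tilting axis, 90 mm away. At tilt t it is 40 degrees + t round from the stand's +x: it starts behind the axis and goes up, over and forward to -x. Pinch it lightly from above: it turns in the fingers; an 18 mm button closes its outer end.
- cap: Round aluminium cap of the shaker, 60 mm wide, 22 mm high, 50 g, small holes in its flat top. Origin: centre of its underside, z up. On the shaker its top is 50 mm above the trunnion point. Inner tabs sit under lugs of the neck. Turn it anticlockwise (seen from above) 45 to 70 degrees, 55 is best (stop beyond 72 to 82), without lifting; then it lifts straight off. No pushing down.
- bead0: Round wooden bead, 13 mm in diameter, 10 g; origin at its centre. At the start on the floor of the shaker.
- bead1: Round wooden bead, 13 mm in diameter, 10 g; origin at its centre. At the start on the floor of the shaker.
- bead2: Round wooden bead, 13 mm in diameter, 10 g; origin at its centre. At the start on the floor of the shaker.
- bead3: Round wooden bead, 13 mm in diameter, 10 g; origin at its centre. At the start on the floor of the shaker.
- tasting_cup: Bystander: small porcelain cup, 48 mm wide, 35 mm high, on the table to the right of the pan; origin under its centre.
- stopper: Bystander: cork stopper with a round wooden head, 40 mm wide, 36 mm high, on the table behind the stand; origin under its centre.
- labels: Bystander: banded stack of paper labels, 43x60x17 mm, on the table to the left of the pan; origin under its centre.
- glue: Bystander: white squeeze bottle, 47 mm wide, 130 mm high, well to the right of the stand; origin under its centre.

How it is judged (in metres and radians):
On the way, in this order (a step that is already met when the one before it is completed fails the run):
1. the cap is off and stands on the table, holes up, let go, with the shaker still upright (height (world z) of cap below 0.004 m and angle between cap's own z axis and vertical below 0.15 rad and linear speed of cap below 0.02 m/s and contact force between the fingers and cap below 0.1 N and value of joint shaker below 0.4 rad), for 0.2 s.
2. the shaker is swung right over (value of joint shaker above 1.75 rad), for 0.2 s.
At the end, for the whole second after the job is handed in: All four beads lie in the catch pan, the shaker is left tipped over by more than 1.7 rad, and the cap stands at rest flat on the table itself (within 4 mm), holes up (within 0.15 rad) (height (world z) of cap below 0.004 m and angle between cap's own z axis and vertical below 0.15 rad and linear speed of cap below 0.02 m/s and value of joint shaker above 1.7 rad and x of bead0 in the frame of pan between -0.086 and 0.086 m and y of bead0 in the frame of pan between -0.057 and 0.057 m and z of bead0 in the frame of pan between 0 and 0.035 m and x of bead1 in the frame of pan between -0.086 and 0.086 m and y of bead1 in the frame of pan between -0.057 and 0.057 m and z of bead1 in the frame of pan between 0 and 0.035 m and x of bead2 in the frame of pan between -0.086 and 0.086 m and y of bead2 in the frame of pan between -0.057 and 0.057 m and z of bead2 in the frame of pan between 0 and 0.035 m and x of bead3 in the frame of pan between -0.086 and 0.086 m and y of bead3 in the frame of pan between -0.057 and 0.057 m and z of bead3 in the frame of pan between 0 and 0.035 m); the robot touches nothing.
It fails at once if the tasting cup is shifted by more than 30 mm (distance of tasting_cup from where it was at the start of the episode above 0.03 m).
It fails at once if the stopper is shifted by more than 30 mm (distance of stopper from where it was at the start of the episode above 0.03 m).
It fails at once if the label stack is shifted by more than 30 mm (distance of labels from where it was at the start of the episode above 0.03 m).
It fails at once if the glue bottle is shifted by more than 30 mm (distance of glue from where it was at the start of the episode above 0.03 m).
It also fails if it takes over 56 s, if anything falls off the work surface, if the arm or the gripper's body presses on something with over 40 N, if the wrist force passes 120 N, or if a joint passes its speed limit or range.

## Working session

There is one attempt and no reset: what is moved stays moved. The work goes in short steps, each a Python script; the robot and the scene stay as the last script left them, time stands still between calls to the robot, and variables do not carry over. Pictures are saved under pics/ and viewed, at most 10 in all, crops included, and the job is handed in when it is done.

```bash
mkdir -p pics; ls; python3 - <<'E'
from cell import ctrl,hand,ik,sensors,optics,models
import cv2,numpy as np
o=sensors.get_obs();print(o)
ims=[]
for c in("scene","top"):
    im,d=optics.get_image(c);np.save(f'{c}_d.npy',d);ims.append(im)
    cv2.imwrite(f'pics/{c}0.png',im[:,:,::-1])
    for n in("stand","trunnion","crank_pin","cap","pan","bare_spot","tasting_cup","stopper","labels","glue"):
        r=models.spot_point(c,n);print(c,n,[(np.round(x["centre"],4).tolist(),round(x["confidence"],2)) for x in r[:2]])
    print({k:np.round(v,4).tolist() for k,v in optics.camera_model(c).items()})
print(optics.camera_model("wrist"),sensors.get_obs()["t"])
E
```

```text
cell.py
pics
{'t': 0.0, 'q': array([-7.42721459e+01,  1.66884775e+01, -8.83093612e+00,  6.45551930e+01,
       -8.79468559e-04,  8.20187390e+01]), 'qd': array([ 0.02529157, -0.06570614, -0.01055395, -0.03981367, -0.09973238,
       -0.08741302]), 'joint_efforts': array([-1.00086003e-03, -5.37145400e+01,  3.31370473e+01,  1.59575231e-02,
       -3.23403319e-04,  1.58100253e-06]), 'tcp_pos': array([ 0.21097768, -0.48026127,  0.23073726]), 'eef_rot': array([-1.79925994e+02, -9.48812046e-03,  2.37091095e+01]), 'wrist_force': array([ 0.6447164 , -0.89731347,  0.48054999]), 'torque': array([ 0.04021646,  0.024612  , -0.02678   ]), 'finger_force': 0.0, 'opening': 1.002443366261603}
scene stand [([0.5451, 0.0967, 0.0018], 0.69)]
scene trunnion [([0.5457, 0.104, 0.1077], 0.56)]
scene crank_pin [([0.6135, 0.0073, 0.1705], 0.63)]
scene cap [([0.5461, 0.1017, 0.1435], 0.82)]
scene pan [([0.4387, 0.104, 0.0099], 0.7)]
scene bare_spot [([0.4358, -0.0232, 0.0026], 0.55)]
scene tasting_cup [([0.436, -0.0221, 0.0035], 0.64)]
scene stopper [([0.6564, 0.1783, -0.001], 0.63)]
scene labels [([0.4437, 0.2
[... 546 characters left out ...]
p labels [([0.4423, 0.2281, 0.0033], 0.77)]
top glue [([0.4226, -0.3881, 0.0021], 0.71)]
{'K': [[459.3549, 0.0, 317.6327], [0.0, 459.3549, 236.6414], [0.0, 0.0, 1.0]], 'k1': -0.0044, 'rvec': [2.1403, -2.1639, 0.1543], 'tvec': [-0.0566, 0.5418, 1.0531]}
{'K': array([[384.28059083,   0.        , 322.50774584],
       [  0.        , 384.28059083, 231.85704217],
       [  0.        ,   0.        ,   1.        ]]), 'k1': -0.02828622794631343, 'mount': array([[-0.00158992, -0.94709882, -0.32093816,  0.08251622],
       [ 0.99999711, -0.00208454,  0.00119756,  0.00116021],
       [-0.00180322, -0.32093532,  0.9470994 , -0.14396791],
       [ 0.        ,  0.        ,  0.        ,  1.        ]])} 1.1
```

```bash
cat > h.py <<'E'
from cell import ctrl,hand,ik,sensors,optics,models
import cv2,numpy as np
from scipy.spatial.transform import Rotation as Ro
def pose(c,o=None):
    m=optics.camera_model(c)
    if c=="wrist":
        T=np.eye(4);T[:3,:3]=Ro.from_euler('xyz',o["eef_rot"],degrees=True).as_matrix();T[:3,3]=o["tcp_pos"]
        return m,T@m["mount"]
    W=np.eye(4);W[:3,:3]=cv2.Rodrigues(np.array(m["rvec"],float))[0];W[:3,3]=np.ravel(m["tvec"])
    return m,np.linalg.inv(W)
def cloud(c,d,o=None):
    "world point of each pixel, 480x640x3"
    m,T=pose(c,o)
    g=np.stack(np.meshgrid(np.arange(640),np.arange(480)),-1).reshape(-1,1,2).astype(float)
    s=cv2.undistortPoints(g,m["K"],np.array([m["k1"],0,0,0.])).reshape(480,640,2)
    P=np.dstack([s*d[...,None],d])
    P=P@T[:3,:3].T+T[:3,3];P[d<=0]=np.nan
    return P
E
python3 - <<'E'
from h import *
for c in("scene","top"):
    P=cloud(c,np.load(f'{c}_d.npy'));X,Y,Z=P[...,0],P[...,1],P[...,2]
    near=(abs(X-.545)<.05)&(abs(Y-.102)<.05)
    k=near&(Z>.152)&(Z<.172);q=P[k];print(c,'captop',k.sum(),np.median(q,0),cv2.minEnclosingCircle(q[:,:2].astype(np.float32)))
    k=(abs(X-.62)<.04)&(Y>-.04)&(Y<.045)&(Z>.15)&(Z<.2);q=P[k];print('pin',k.sum(),np.median(q,0),cv2.fitLine(q[:,:2].astype(np.float32),cv2.DIST_HUBER,0,.01,.01).ravel(),q[:,1].min(),q[:,1].max(),np.percentile(q[:,2],95))
    k=(abs(X-.44)<.12)&(abs(Y-.103)<.08)&(Z>.036)&(Z<.056)&(X<.53);q=P[k];print('pan rim',k.sum(),cv2.minAreaRect(q[:,:2].astype(np.float32)),np.median(q[:,2]))
    k=(X>.3)&(X<.7)&(Y<.3)&(Y>-.2)&(abs(Z)<.02);print('table z',np.median(Z[k]))
a=cv2.imread('pics/scene0.png');b=cv2.imread('pics/top0.png')
cv2.imwrite('pics/both.png',cv2.resize(np.vstack([a,b]),(600,900))[:, :] if 0 else cv2.resize(np.hstack([a,b]),(800,300)))
E
```

```text
scene captop 496 [0.53764315 0.10777202 0.16259963] ((0.542951762676239, 0.10265544801950455), 0.03150711953639984)
pin 225 [0.61040609 0.02217621 0.17129942] [ 0.10605282 -0.9943605   0.6098586   0.01528114] -0.02972020359155625 0.04286551875135758 0.17714606425545926
pan rim 1192 ((0.43980318307876587, 0.09930737316608429), (0.18167175352573395, 0.12725409865379333), 1.4996222257614136) 0.04340667026266215
table z 0.0011701683843381439
top captop 654 [0.54380641 0.10327108 0.16125632] ((0.5445241332054138, 0.10352511703968048), 0.030756544321775436)
pin 239 [0.61343245 0.01620053 0.17312336] [ 0.15282138 -0.98825383  0.61245966  0.01365784] -0.02806752709978711 0.0425446230637728 0.17799833362853004
pan rim 456 ((0.4411056637763977, 0.10107038915157318), (0.18089395761489868, 0.12468482553958893), 1.638612151145935) 0.044523481591826286
table z -0.00015984739052687935
```

View pics/scene0.png

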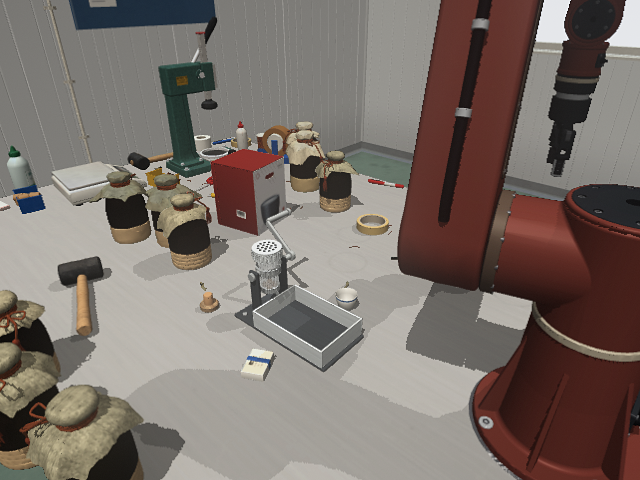

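View pics/top0.png

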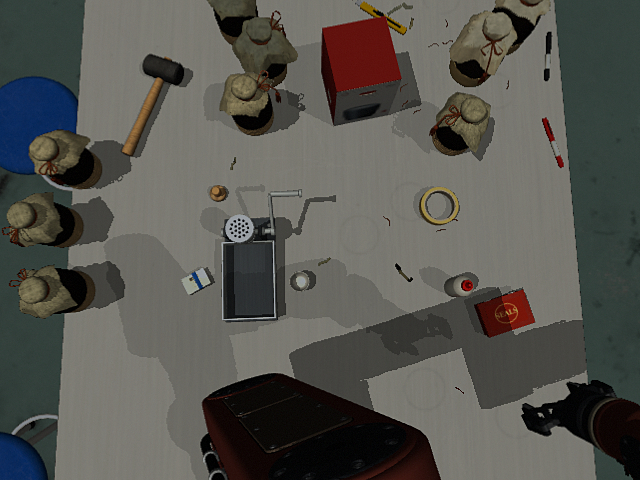

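Both views show the stand at about (0.544, 0.103), yawed about 1.6°. The cap is at scene px (266,250) and top px (240,228), the crank pin at top px (287,193), and the pan at top px (250,282). The left side is bare. Next I refine with the wrist camera.

```bash
python3 - <<'E'
from h import *
ctrl.servo_line([0.211,-0.481,0.36])
for i,(x,y,yaw) in enumerate([(.545,.06,90),(.575,.03,63)]):
    ctrl.move_ptp([x,y,.36],[180,0,yaw]);ctrl.pause(.2)
    o=sensors.get_obs();im,d=optics.get_image("wrist");print(o["tcp_pos"],o["eef_rot"],o["q"])
    cv2.imwrite(f'pics/w{i}.png',im[:,:,::-1])
    P=cloud("wrist",d,o);X,Y,Z=P[...,0],P[...,1],P[...,2]
    for n in("cap","crank_pin"):
        print(n,[(np.round(r["centre"],4).tolist(),round(r["confidence"],2)) for r in models.spot_point("wrist",n)[:1]])
    k=(abs(X-.545)<.05)&(abs(Y-.102)<.05)&(Z>.152)&(Z<.172);q=P[k]
    print('cap',k.sum(),np.median(q[:,2]),cv2.minEnclosingCircle(q[:,:2].astype(np.float32)),cv2.minAreaRect(q[:,:2].astype(np.float32)))
    k=(abs(X-.615)<.03)&(Y>-.04)&(Y<.022)&(Z>.158)&(Z<.2);q=P[k]
    print('pin',k.sum(),cv2.minAreaRect(q[:,:2].astype(np.float32)),np.percentile(q[:,2],[50,95]),cv2.fitLine(q[:,:2].astype(np.float32),cv2.DIST_HUBER,0,.01,.01).ravel())
print(sensors.get_obs()["t"])
E
```

```text
[0.54507184 0.0594023  0.3600034 ] [1.79997925e+02 3.20963085e-03 8.99404898e+01] [-1.41900674e+00  1.75673517e+01  1.16104456e+01  8.40409431e+01
 -3.15948957e-03  8.86405034e+01]
cap [([0.5498, 0.105, 0.1414], 0.94)]
crank_pin [([0.6221, 0.0076, 0.1742], 0.7)]
cap 3704 0.16343237841252817 ((0.546413242816925, 0.10192819684743881), 0.030668770894408226) ((0.5462398529052734, 0.10211903601884842), (0.060148607939481735, 0.059809379279613495), 20.75120735168457)
pin 713 ((0.6192219853401184, -0.004138799384236336), (0.052282173186540604, 0.01706843264400959), 87.6462173461914) [0.17643899 0.1792093 ] [ 0.02200171 -0.99975795  0.617195   -0.00522422]
[0.57459204 0.03054618 0.36024874] [ 1.79994153e+02 -7.05799717e-03  6.31547397e+01] [-4.23793436e+00  2.08907142e+01  1.64032245e+01  8.55043998e+01
  4.26817588e-03  1.12607327e+02]
cap [([0.5478, 0.1072, 0.1425], 0.92)]
crank_pin [([0.6185, 0.0105, 0.1769], 0.92)]
cap 3859 0.1633891125616262 ((0.5463956594467163, 0.10217892378568649), 0.030805515125393867) ((0.5466856360435486, 0.10154195129871368), (0.0602775439620018, 0.060292989015579224), 62.88174057006836)
pin 804 ((0.6178584694862366, -0.0036824624985456467), (0.017751717939972878, 0.05158470198512077), 2.405043363571167) [0.17630604 0.17912134] [ 0.02945374 -0.99956614  0.61821204 -0.00504691]
5.5583
```

View pics/w0.png

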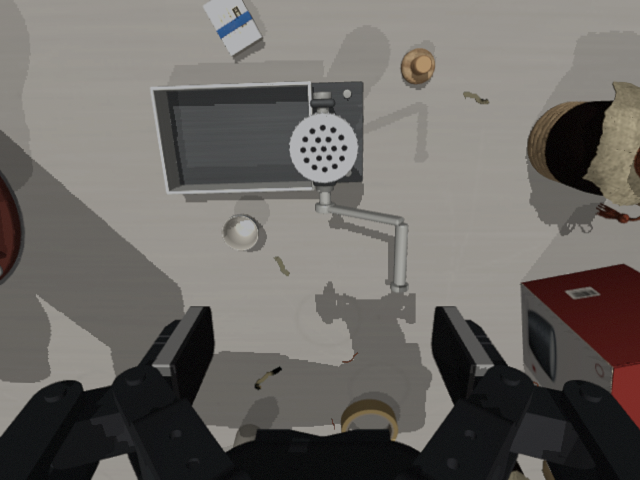

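Wrist view: cap at px (323,148), pin from (400,222) to (400,290). The cap centre comes out at (0.546, 0.102), top at z 0.163, and the stand yaw at about 1.7°. Now I grip and twist.

```bash
python3 - <<'E'
from h import *
def s(t):
    o=sensors.get_obs();print(t,round(o["t"],2),np.round(o["tcp_pos"],4),np.round(o["eef_rot"],1),'F',np.round(o["wrist_force"],1),'M',np.round(o["torque"],2),'op',round(o["opening"],3),'ff',round(o["finger_force"],1),flush=True);return o
x,y=.5457,.1023
ctrl.move_ptp([x,y,.27],[180,0,63]);s('above')
ctrl.servo_line([x,y,.139],rate=.12);s('down')
hand.move_gripper(.5,50);o=s('grip')
q=o["q"].copy()
for d in (20,40,57):
    p=q.copy();p[5]-=d;ctrl.set_joints(p);s(d)
E
```

```text
above 6.11 [0.5457 0.1025 0.2704] [180.    0.   63.1] F [ 0.3  0.4 -0.4] M [ 0.04 -0.    0.01] op 1.001 ff 0.0
down 7.35 [0.5463 0.1023 0.1397] [179.9  -0.   63. ] F [0.2 0.1 0.6] M [ 0.02 -0.06  0.06] op 0.998 ff 0.0
grip 7.72 [0.5461 0.1023 0.1399] [179.9  -0.   63. ] F [-2.7  0.2  6.6] M [0.02 0.44 0.  ] op 0.682 ff 52.2
20 8.14 [0.5461 0.1024 0.1401] [179.9  -0.   82.8] F [-0.3 -0.4  0.6] M [-0.06 -0.01  0.03] op 0.684 ff 53.5
40 8.57 [0.5462 0.1022 0.1401] [179.9   0.  102.7] F [-0.2 -0.4  1.8] M [-0.11  0.04  0.02] op 0.684 ff 53.5
57 8.95 [0.5462 0.1023 0.14  ] [179.9   0.  119.6] F [-0.1 -0.7  1.2] M [-0.02 -0.    0.02] op 0.688 ff 53.6
```

```bash
python3 - <<'E'
from h import *
def s(t):
    o=sensors.get_obs();print(t,round(o["t"],2),np.round(o["tcp_pos"],4),'F',np.round(o["wrist_force"],1),'op',round(o["opening"],3),'ff',round(o["finger_force"],1),flush=True);return o
x,y,z=sensors.get_obs()["tcp_pos"]
for dz in(.004,.010,.025,.06):
    ctrl.servo_line([x,y,.139+dz],rate=.06);o=s(dz)
    if o["wrist_force"][2]<-6: print("stuck");break
im,d=optics.get_image("scene");cv2.imwrite('pics/lift.png',cv2.resize(im[180:380,160:420,::-1],None,fx=3,fy=3))
E
```

```text
0.004 9.2 [0.5463 0.1023 0.1431] F [ 1.   0.9 -1. ] op 0.684 ff 53.5
0.01 9.45 [0.5466 0.1023 0.1495] F [-0.3  0.5 -0.5] op 0.68 ff 53.5
0.025 9.85 [0.5466 0.1023 0.1645] F [-0.1  0.1 -0.1] op 0.683 ff 53.5
0.06 10.58 [0.5461 0.1023 0.1989] F [ 0.4  0.1 -1.4] op 0.682 ff 53.5
```

View pics/lift.png

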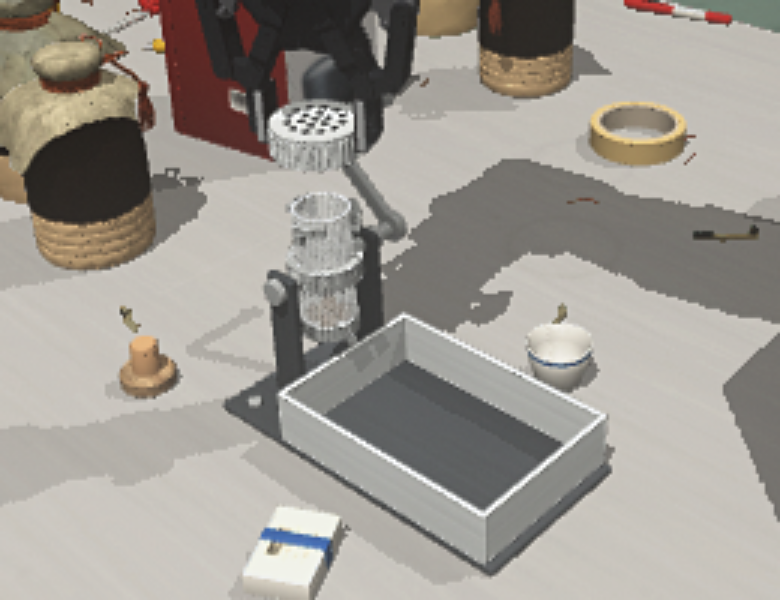

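The cap (px 315,130 in the crop) is off and level in the fingers. The shaker is open and upright. I'll set the cap down at the bare spot.

```bash
python3 - <<'E'
from h import *
def s(t):
    o=sensors.get_obs();print(t,round(o["t"],2),np.round(o["tcp_pos"],4),'F',np.round(o["wrist_force"],1),'op',round(o["opening"],3),'ff',round(o["finger_force"],1),flush=True);return o
x,y=.557,.2435
ctrl.servo_line([x,y,.199],rate=.2)
ctrl.servo_line([x,y,.008],rate=.15);f0=s('low')["wrist_force"][2]
for z in(.005,.0035,.002,.001,0,-.001,-.002,-.003):
    ctrl.servo_line([x,y,z],rate=.02)
    o=s(z)
    if abs(o["wrist_force"][2]-f0)>4: break
hand.move_gripper(.88,20);s('open')
ctrl.servo_line([x,y,.12],rate=.2)
ctrl.servo_line([x,y,.30],rate=.3);s('up')
im,d=optics.get_image("top");P=cloud("top",d)
k=(np.hypot(P[...,0]-x,P[...,1]-y)<.05)&(P[...,2]>.012)&(P[...,2]<.1);q=P[k]
if len(q):print('cap',k.sum(),np.percentile(q[:,2],[5,50,95]),cv2.minEnclosingCircle(q[:,:2].astype(np.float32)))
im,d=optics.get_image("scene");cv2.imwrite('pics/placed.png',cv2.resize(im[180:380,160:420,::-1],None,fx=3,fy=3))
P=cloud("scene",d)
k=(np.hypot(P[...,0]-x,P[...,1]-y)<.05)&(P[...,2]>.012)&(P[...,2]<.1);q=P[k]
if len(q):print('cap',k.sum(),np.percentile(q[:,2],[5,50,95]))
# obstacles near the crank path
k=(P[...,0]>.62)&(P[...,0]<.8)&(P[...,1]>-.12)&(P[...,1]<.12)&(P[...,2]>.2)&(P[...,2]<.35);q=P[k];print('red box',q.min(0) if len(q) else None,q.max(0) if len(q) else None)
E
```

```text
low 12.92 [0.5577 0.2437 0.0089] F [-0.1  0.5 -0.7] op 0.682 ff 53.5
0.005 13.22 [0.557  0.2435 0.0051] F [-0.9  1.1 -0.3] op 0.684 ff 53.5
0.0035 13.47 [0.5569 0.2435 0.0034] F [-0.9 -0.3 -0.4] op 0.685 ff 53.5
0.002 13.72 [0.5569 0.2435 0.0019] F [-0.2  0.3 -0.8] op 0.684 ff 53.5
0.001 13.97 [0.5569 0.2435 0.0009] F [ 0.9 -0.2 -0.9] op 0.689 ff 53.5
0 14.22 [5.572e-01 2.435e-01 2.000e-04] F [-0.7  0.   3. ] op 0.685 ff 53.8
-0.001 14.47 [5.572e-01 2.436e-01 1.000e-04] F [-4.3 -0.  13.5] op 0.685 ff 54.8
open 14.78 [ 0.5569  0.2435 -0.0013] F [-0.9 -0.  -0.8] op 0.885 ff 0.0
up 16.28 [0.5566 0.2433 0.2983] F [-0.7  0.2  0.1] op 0.883 ff 0.0
cap 509 [0.01689685 0.02127952 0.0244658 ] ((0.5554668307304382, 0.2440796047449112), 0.03060518205165863)
cap 637 [0.01437382 0.02254727 0.0242877 ]
red box None None
```

View pics/placed.png

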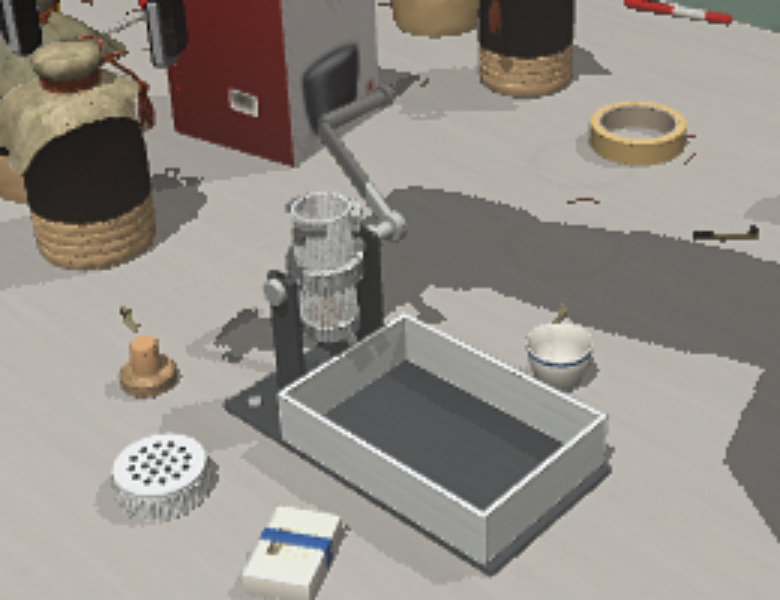

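The cap stands flat, holes up, at crop px (160,475), clear of the labels, stopper and base. Next is the crank.

```bash
python3 - <<'E'
from h import *
def s(t):
    o=sensors.get_obs();print(t,round(o["t"],2),np.round(o["tcp_pos"],4),'F',np.round(o["wrist_force"],1),'op',round(o["opening"],3),'ff',round(o["finger_force"],1),flush=True);return o
yaw=1.6;R=Ro.from_euler('z',yaw,degrees=True).as_matrix();O=np.array([.546,.1023,0])
def pin(t):
    a=np.radians(40+t);return O+R@[.09*np.cos(a),-.098,.112+.09*np.sin(a)]-[0,0,.019]
p=pin(0);print(p)
ctrl.move_ptp([p[0],p[1],.28],[180,0,90+yaw]);hand.move_gripper(.5,20)
ctrl.servo_line(p,rate=.12);s('down')
hand.move_gripper(0,25);s('grip')
for t in np.linspace(0,115.5,17)[1:]:
    ctrl.servo_line(pin(t),rate=.05);o=s(round(t))
    if np.linalg.norm(o["wrist_force"])>30 or o["opening"]<.05: print('check');break
im,d=optics.get_image("scene");cv2.imwrite('pics/crank.png',cv2.resize(im[180:380,160:420,::-1],None,fx=3,fy=3))
E
```

```text
[0.61765344 0.00626324 0.15085088]
down 18.99 [0.6182 0.0062 0.1516] F [-0.8  0.5  0.1] op 0.505 ff 0.0
grip 19.37 [0.6176 0.0062 0.1514] F [-3.3  0.4  5.7] op 0.127 ff 24.4
7 19.74 [0.6103 0.006  0.1596] F [ 2.1 -1.1  3.6] op 0.125 ff 25.1
14 20.12 [0.6022 0.0057 0.167 ] F [ 3.5 -0.   6.4] op 0.129 ff 25.1
22 20.49 [0.5932 0.0054 0.1736] F [ 4.3  1.  10.3] op 0.131 ff 25.1
29 20.87 [0.5836 0.0051 0.1789] F [ 5.6  0.2 13.6] op 0.125 ff 25.1
36 21.24 [0.5722 0.0049 0.1819] F [ 4.6  0.1 12.2] op 0.131 ff 25.6
43 21.62 [0.5604 0.0045 0.1836] F [ 2.   0.1 12.2] op 0.127 ff 25.9
51 21.99 [0.5485 0.0042 0.1836] F [ 1.7 -0.1  8.7] op 0.128 ff 26.1
58 22.37 [0.5366 0.0039 0.1822] F [ 1.4 -1.1  6.6] op 0.125 ff 26.2
65 22.74 [0.525  0.0036 0.1797] F [ 1.  -1.2  4.3] op 0.13 ff 26.1
72 23.12 [0.5143 0.0033 0.1761] F [ 2.2 -2.3  2.8] op 0.129 ff 25.9
79 23.49 [0.5042 0.0031 0.171 ] F [ 4.  -2.6 -2.1] op 0.127 ff 25.7
87 23.87 [0.4946 0.0028 0.1649] F [ 4.  -1.3 -3.3] op 0.129 ff 25.5
94 24.24 [0.486  0.0026 0.1576] F [ 3.3 -1.7 -5.2] op 0.13 ff 25.4
101 24.62 [0.4785 0.0024 0.1493] F [ 4.6 -0.8 -4. ] op 0.129 ff 25.5
108 24.99 [0.472  0.0022 0.14  ] F [ 4.9 -0.5 -5.6] op 0.129 ff 25.5
116 25.37 [0.4668 0.0021 0.13  ] F [ 4.7  0.1 -4.3] op 0.133 ff 25.7
```

View pics/crank.png

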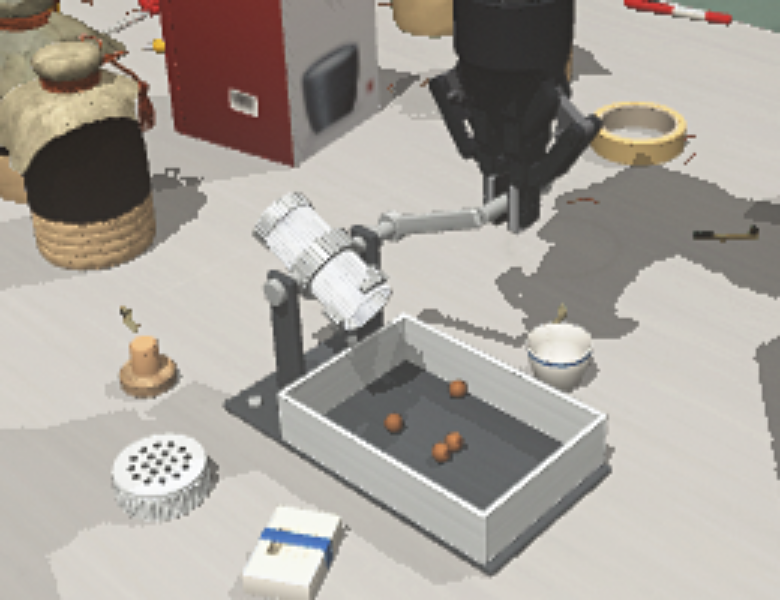

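All four beads are in the pan (crop px 394,422; 458,388; 441,452; 454,440) and the shaker is tipped over. I'll release and retreat.

```bash
python3 - <<'E'
from h import *
ctrl.pause(.3);hand.move_gripper(.45,20)
x,y,z=sensors.get_obs()["tcp_pos"]
ctrl.servo_line([x,y,.22],rate=.08);ctrl.servo_line([x,y-.1,.32],rate=.25);ctrl.pause(1)
o=sensors.get_obs();print(o["t"],o["wrist_force"])
im,d=optics.get_image("scene");cv2.imwrite('pics/end.png',cv2.resize(im[180:380,160:420,::-1],None,fx=3,fy=3))
for n in("crank_pin",):print([np.round(r["centre"],3) for r in models.spot_point("scene",n)])
E
```

```text
29.0917 [ 0.13521337  0.53825515 -0.71203726]
[array([0.467, 0.002, 0.15 ]), array([0.439, 0.093, 0.011])]
```

View pics/end.png

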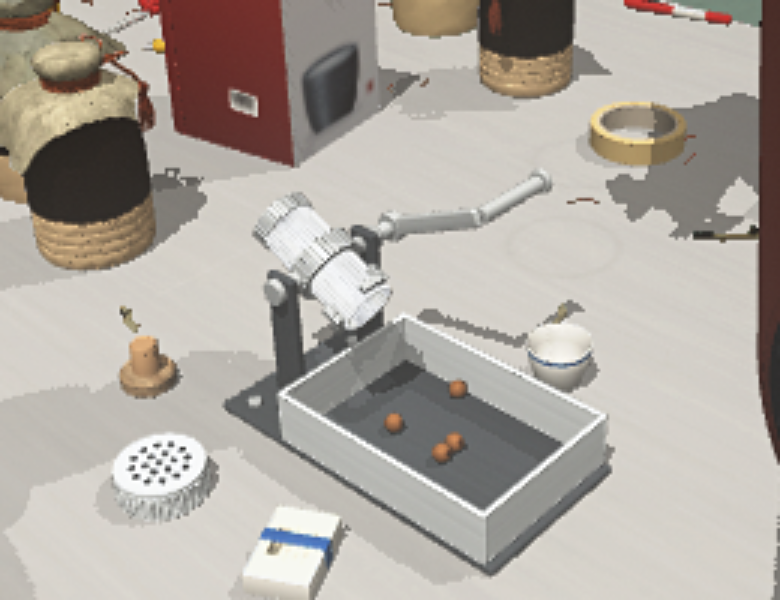

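The shaker is still tipped, the beads are at rest in the pan, the cap is flat, and the robot is clear of everything.

```bash
python3 -c "
from cell import ctrl
print(ctrl.sign_off())"
```

```text
the job is handed in; nothing more can be done
None
```

I handed the job in at about 29 s of robot time: the last picture shows the cap flat on the bare table with its holes up, the shaker left tipped over, all four beads in the pan, and the cup, stopper and labels in place (glue bottle not in that picture, but the arm never worked near it); no verdict came back.

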